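# Slide the spice caddy up onto its raised dock

### The arm

A 7-joint arm with a two-finger parallel gripper is mounted at the origin on the work surface; the furniture and walls round the work are solid. World frame = base frame: x ahead of the robot, y to its left, z up, the work surface at z = 0. Lengths are in m, angles in rad, forces in N, time in s.
With the tool pointing down it reaches from about 0.4 to 0.85 m from the base axis. Payload 4.5 kg.
Tool frame: the origin (TCP) lies on the centre line of the jaws, within the pads' length; the fingertips stand r.tips_ahead ahead of it and the grasp point (between the pads) is the TCP (r.tips_ahead is the distance from the TCP to the fingertips, in m); z points along the fingers, y is the line along which they close (so a half turn about z gives the same grasp; the last joint's range is limited). The gripper opens to 88 mm and grips with 3 to 60 N. Pads are 18 mm wide; open, the fingers measure 123 mm over their backs; the gripper's body (75 mm by 187 mm) begins 45 mm behind the grasp point.
Start: joints at [1.298, 0.689, -0.195, 1.565, 0.157, 0.902, -0.215], TCP at [0.189, -0.596, 0.258] pointing down, gripper open.
Joint ranges: [-3.01, 3.01], [-0.46, 2.08], [-1.47, 1.51], [0.13, 2.56], [-1, 4.14], [0.04, 2.09], [-2.66, 2.66]. Speed limits (rad/s): [2.57, 2.57, 3.14, 3.14, 3.14, 3.14, 3.14].

### API

Orientations are given as a unit quaternion [x, y, z, w].
In Python, from workcell import get_obs, viewer, workorder, r gives the robot as it stands.
- The arm moves only by the shell command python3 -m inch 'ROWS' [OPENING] [FORCE]. ROWS is JSON, a list that holds one entry, the list of rows, each a list of 6 numbers: the shift along the tool's x, y, z in mm, then the turn, a rotation vector about the tool's x, y, z in rad. A call has 1 to 8 rows; each row is the pose to reach, as a shift and turn from the pose commanded when the call began, along the tool's axes at that moment; what a row does not reach only later rows make up. A row lasts 1/8 s, in which the tool goes at most 62.5 mm and 10.7 degrees, less where a joint would pass 70% of its speed; a pose out of reach is approached as far as the arm can. A call with a gripper value outside its range is refused whole. OPENING is the closure, from 0 (fully open) to 1 (shut), set as the call begins (- or left out, the last holds). The fingers move at their own pace and stop on an object; FORCE is the grip in N (left out, the last holds). Time passes only in rows, so rows that repeat a pose let the fingers close. It gives the time, the measured TCP pose, the force, the opening and the grip force at its end, in the units of the state.
- get_obs(): the state, without advancing time (a new reading comes with each control period).
- viewer.read_camera(name): name is "side" or "top"; returns a dict with "img" (480x640x3 uint8, red, green, blue), "K" (3x3 intrinsics, pixels), "xyz" and "attitude" of the camera in the world. Camera axes: x right, y up, looking along -z (the intrinsics and any distortion apply to the point x, -y, -z); pixel columns grow to the right and rows downward; lengths in m; the calibration is good to about 2 mm. A picture is of the moment at which its call begins. There is no depth.
- workorder.job_done(): hands the job in; it is judged then, once.
The state is a dict: "time_s": time; "joint_positions": joint angles; "dq": joint speeds; "tau": joint torques, N m; "tool_pos": TCP position; "tcp_rot": TCP orientation; "contact_force": force on the tool from outside, world axes, zero at the start; "moment": the same for the moment, N m; "grip_width": opening from 0.0 (shut) to 1.0 (fully open); "grasp_force": force on a finger pad.
Only numpy, scipy, OpenCV 4.12 (cv2) and the standard library are available. Lean on these libraries where they do the work, as an engineer would, in place of code of your own. Each camera call takes 0.05 s, during which the arm holds its last target. There are 200 camera calls.

### The job

Take the wooden spice caddy by its pull tab and slide it along the worktop until its leading end meets the step of the low wooden dock, then lift just that leading edge onto the step while the rear edge still rests on the worktop. Slide it on (do not carry it) until it stands flat and straight wholly on the dock, then push it gently home, by feel, until the sprung rubber pad at the back gives a few millimetres, and leave it resting against the pad. Do not ram the step or the stop, and do not shift the mug, the tablet bottle or the lime.

Things in the scene. Friction and masses are not known exactly. Their poses are not given: they have to be found in the camera images.
- caddy: open crate of pale wood, 190 long (own x) x 120 wide (y), end walls 60 high, 8 thick, sides 54 high. Loose, 0.5 to 1 kg, centre of mass within 15 mm of mid-length; slides at roughly 2 to 7 N. Two jars (tops 115 above its underside, x from -28 to +18 mm) and a sachet are fixed in it. Origin: centre of the underside; +x: leading end with the tab, facing the dock; z up.
- caddy_tab (a point): top centre of the upright pull tab on the leading end wall: tab 8 thick along caddy x, 60 wide along y, standing 30 above the 60 high wall; this point is 91 mm ahead of the caddy's origin, 90 mm above its underside. 65 mm free behind it before the jars.
- caddy_front (a point): middle of the lower leading edge of the caddy (95 mm ahead of its origin, on the underside); it starts 10 to 65 mm short of the step
- caddy_rear (a point): middle of the lower rear edge of the caddy (95 mm behind its origin, on the underside)
- dock: fixed low plinth of darker wood, 280 long (own x) x 160 wide (y) x 18 high; origin at the centre of its underside. The step is its square upright end face at x = -140 mm, towards the caddy; +x is the way the caddy goes. Two side rails, 13 above the plinth top, from x = -95 to +95 mm, leave 138 mm between them. It must bear no more than 35 N.
- dock_edge (a point): middle of the top edge of the dock's step (dock x = -140 mm, 18 mm above the worktop; 267 mm before the stop block's origin); axes as the dock's
- stop: fixed wooden block (26 x 70 x 52 mm) across the far end of the dock's top; origin at the centre of its underside (dock x = +127 mm), axes as the dock's. It carries a round black rubber pad, 34 mm across, on a steel rod that points to -x; press it with no more than 15 N.
- stop_axis (a point): point in the stop block on the rod's axis, 28 mm above the block's origin. The rod's setting differs each time and is NOT reported: the free pad face stands 30 to 55 mm on the -x side of this point. The pad is sprung: it starts to give at about 1 N, takes 0.7 N more per mm and bottoms hard after 6 mm at about 5 N.
- mug: striped mug, 90 mm across, 97 high, bystander; origin at the centre of its underside
- vitamin: white tablet bottle with black cap, 55 across, 95 high, bystander; origin at the centre of its underside
- lime: lime, 56x44x44 mm, bystander; origin under its middle

How it is judged:
On the way, in this order (a step that is already met when the one before it is completed fails the run):
1. the caddy, flat on the worktop, has been slid up so that its leading end touches the dock's step (contact force between caddy and dock above 0.5 N and height (world z) of caddy_front below 0.008 m and height (world z) of caddy_rear below 0.006 m), for 0.1 s.
2. the leading edge is over the step by 10 mm or more while the rear edge still rests on the worktop (x of caddy_front in the frame of dock_edge above 0.01 m and height (world z) of caddy_front above 0.016 m and height (world z) of caddy_rear below 0.006 m), for 0.1 s.
3. the caddy stands flat on the dock and presses the sprung pad in (2.5 N or more) (contact force between caddy and stop above 2.5 N and x of caddy_rear in the frame of dock_edge above 0.005 m and angle between caddy's own z axis and vertical below 0.04 rad), for 0.2 s.
At the end, for the whole second after the job is handed in: The caddy stands still and flat (within 0.04 rad) wholly on the dock, its rear edge at least 5 mm past the step, centred within 15 mm and straight within 0.09 rad between the rails, and still rests against the sprung pad (0.3 N or more) (x of caddy_rear in the frame of dock_edge above 0.005 m and angle between caddy's own z axis and vertical below 0.04 rad and y of caddy in the frame of dock between -0.015 and 0.015 m and angle between the x axis of caddy and the x axis of dock, either way round below 0.09 rad and height (world z) of caddy between 0.014 and 0.023 m and contact force between caddy and stop above 0.3 N and linear speed of caddy below 0.01 m/s); the robot touches nothing.
It fails at once if the stop is pressed with more than 15 N (contact force between caddy and stop above 15 N).
It fails at once if the caddy bears on the dock with more than 35 N, its weight included (contact force between caddy and dock above 35 N).
It fails at once if the caddy is carried: its rear edge is more than 40 mm above the worktop (height (world z) of caddy_rear above 0.04 m).
It fails at once if the caddy is tipped by more than 0.35 rad (angle between caddy's own z axis and vertical above 0.35 rad).
It fails at once if the mug, the tablet bottle or the lime is shifted by more than 30 mm (distance of any of mug, vitamin, lime from where it was at the start of the episode above 0.03 m).
It also fails if it takes over 72 s, if anything falls off the work surface, if the arm or the gripper's body presses on something with over 40 N, if the wrist force passes 120 N, or if a joint passes its speed limit or range.

## Working session

There is one attempt and no reset: what is moved stays moved. The work goes in short steps, Python scripts to look and compute and a shell command to move; the robot and the scene stay as the last step left them, time stands still between calls to the robot, and variables do not carry over. Pictures are saved under pics/ and viewed, at most 12 in all, crops included, and the job is handed in when it is done.

```bash
ls; mkdir -p pics; python3 - <<'E'
from workcell import get_obs, viewer, workorder, r
import cv2, json
print(get_obs()); print(r.tips_ahead)
for n in("side","top"):
    c=viewer.read_camera(n); cv2.imwrite(f"pics/{n}0.png",c["img"][:,:,::-1])
    print(n,{k:(v.tolist() if hasattr(v,'tolist') else v) for k,v in c.items() if k!="img"})
E
```

```text
pics
{'time_s': 0.0, 'joint_positions': array([ 1.29778599,  0.68998615, -0.19452506,  1.56632958,  0.15731325,
        0.90251535, -0.21507581]), 'dq': array([-0.00026327, -0.00173953, -0.00145143, -0.00066777, -0.00032154,
        0.0004932 , -0.00030792]), 'tau': array([ 3.97643298e-04, -5.27557325e+01, -1.26726955e+00, -1.53429294e+01,
       -5.27375902e-02,  6.55574055e-03,  1.71024426e-04]), 'tool_pos': array([ 0.18853872, -0.59525828,  0.25691279]), 'tcp_rot': array([ 9.88246620e-01,  1.52865195e-01, -2.09122405e-04, -8.98174524e-04]), 'contact_force': array([ 0.12533136, -0.61369007, -0.33558879]), 'moment': array([-0.01496706, -0.05955126,  0.00559537]), 'grasp_force': 0.0, 'grip_width': 1.0006054574732282}
0.019
side {'K': [[592.5211695534373, 0.0, 322.180236013477], [0.0, 592.5211695534373, 240.67963804595027], [0.0, 0.0, 1.0]], 'xyz': [0.11531423666474978, -1.311757829326484, 0.5778588634898018], 'attitude': [0.5394975699336455, -0.08593465416404043, -0.1154399706184609, 0.8295970229171552]}
top {'K': [[462.9715861091014, 0.0, 318.89725619433636], [0.0, 462.9715861091014, 243.27249548077629], [0.0, 0.0, 1.0]], 'xyz': [0.3479647750718795, -0.22791829957939289, 1.1903931832390295], 'attitude': [0.03129171673056565, -0.028422521177186567, -0.7034138109555774, 0.7095223740735295]}
```

View pics/side0.png

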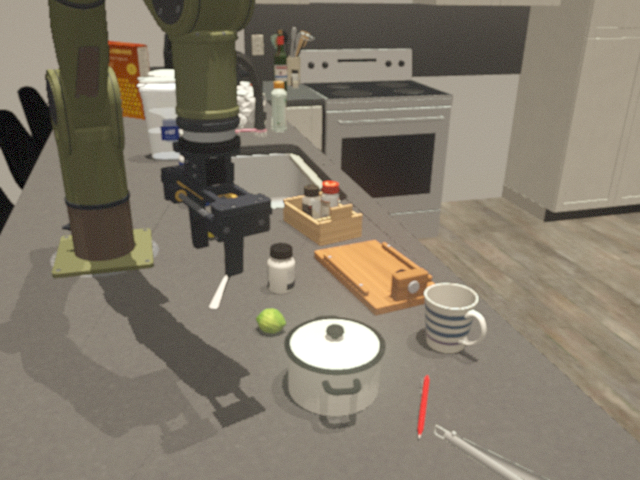

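View pics/top0.png

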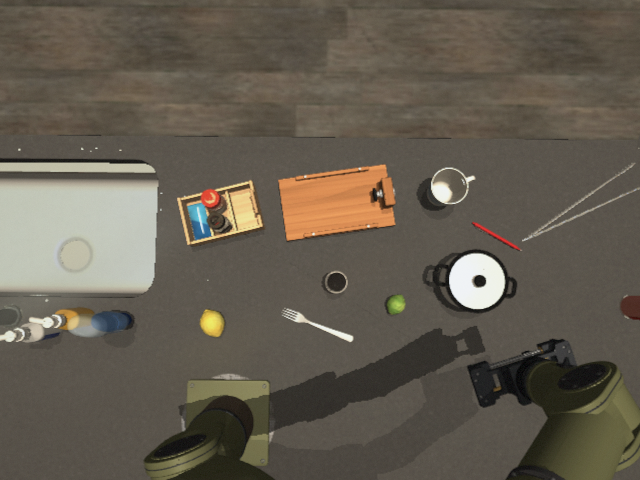

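The side view shows the caddy at about (322,212), the dock at (375,272), the mug at (450,318), the bottle at (281,268) and the lime at (271,321). In the top view the caddy is at (220,213), the dock at (337,203), with the stop at its right end (388,193), and the mug at (449,188). A closer crop comes next so I can measure.

```bash
cat > h.py <<'E'
import numpy as np, cv2
from scipy.spatial.transform import Rotation as R
from workcell import get_obs, viewer, workorder, r
def ray(c,u,v):
    K=c["K"]; d=np.array([(u-K[0][2])/K[0][0],-(v-K[1][2])/K[1][1],-1.0])
    return np.array(c["xyz"]),R.from_quat(c["attitude"]).apply(d)
def at_z(c,u,v,z):
    o,d=ray(c,u,v); return o+d*(z-o[2])/d[2]
def project(c,p):
    q=R.from_quat(c["attitude"]).inv().apply(np.atleast_2d(p)-np.array(c["xyz"]))
    K=c["K"]; return np.c_[K[0][2]+K[0][0]*q[:,0]/-q[:,2],K[1][2]-K[1][1]*q[:,1]/-q[:,2]]
def snap(n,name,box=None,s=3):
    c=viewer.read_camera(n); im=c["img"][:,:,::-1]
    if box: im=cv2.resize(im[box[1]:box[3],box[0]:box[2]],None,fx=s,fy=s,interpolation=cv2.INTER_CUBIC)
    cv2.imwrite(f"pics/{name}.png",im); return c
E
python3 -c "
from h import *
snap('top','crop1',(165,150,425,255))"
```

```text
(no output)
```

View pics/crop1.png

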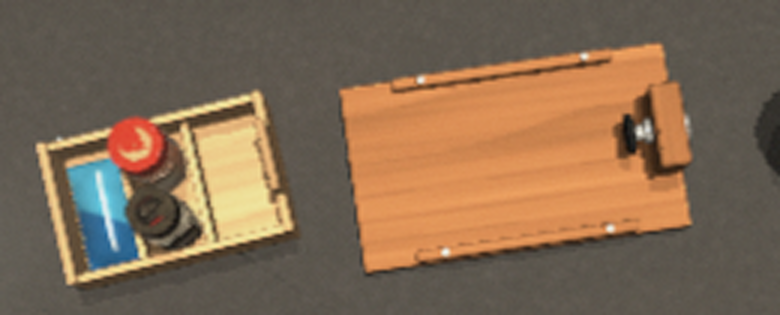

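The crop shows dock top corners at (341,90), (366,272), (690,226) and (662,44). The caddy rim corners are at (38,145), (72,285), (296,235) and (260,92), and the tab runs roughly from (259,135) to (285,200). All of these are in crop pixels, which are 3x, offset by 165,150.

```bash
cat > m.py <<'E'
from h import *
from scipy.optimize import least_squares
def fit(c,px,model,x0):
    "model: points in body frame (z = world height); returns x,y,yaw"
    model=np.array(model,float)
    def f(p): 
        w=np.c_[R.from_euler('z',p[2]).apply(model)]+[p[0],p[1],0]
        return (project(c,w)-px).ravel()
    s=least_squares(f,x0); return s.x,np.abs(s.fun).max()
E
python3 - <<'E'
from m import *
c=viewer.read_camera('top')
P=lambda l:np.array(l)/3+[165,150]
d=P([(341,90),(366,272),(690,226),(662,44)])
k=P([(38,145),(72,285),(296,235),(260,92)])
for n,q,z in(('dock',d,.018),('cad',k,.06)):
    w=np.array([at_z(c,*p,z) for p in q]); print(n,w.round(4).tolist(),[np.linalg.norm(w[i]-w[i-1]).round(4) for i in range(4)])
x0=at_z(c,337,203,0)[:2]
# +x world is image up; body +x ~ -y world ; body +y ~ +x world
D,e=fit(c,d,[(-.14,.08,.018),(-.14,-.08,.018),(.14,-.08,.018),(.14,.08,.018)],[*x0,-1.57]);print('dock',D,e)
C,e=fit(c,k,[(-.095,.06,.06),(-.095,-.06,.057),(.095,-.06,.06),(.095,.06,.06)],[*at_z(c,220,213,0)[:2],-1.57]);print('cad',C,e)
t=R.from_euler('z',C[2]).apply([.091,0,.09])+[C[0],C[1],0];print('tab',t, project(c,t),(project(c,t)-[165,150])*3)
print('caddy in dock',R.from_euler('z',-D[2]).apply([C[0]-D[0],C[1]-D[1],0]),C[2]-D[2])
for n,u,v,z in(('mug',449,188,.097),('vit',336,282,.095),('lime',397,303,.03),('pot',480,281,.1)):print(n,at_z(c,u,v,z).round(3))
print(get_obs()['contact_force'])
E
```

```text
dock [[0.6097, -0.1178, 0.018], [0.4532, -0.1415, 0.018], [0.4947, -0.4162, 0.018], [0.652, -0.393, 0.018]] [np.float64(0.2784), np.float64(0.1583), np.float64(0.2778), np.float64(0.1589)]
cad [[0.5522, 0.1274, 0.06], [0.4367, 0.0956, 0.06], [0.4794, -0.0868, 0.06], [0.5981, -0.0548, 0.06]] [np.float64(0.1879), np.float64(0.1198), np.float64(0.1873), np.float64(0.1229)]
dock [ 0.55240923 -0.2671432  -1.42010975] 0.5231604564844474
cad [ 0.51665572  0.02053616 -1.32640986] 0.9343575902829571
tab [ 0.53867418 -0.06775986  0.09      ] [[254.68129105 202.30286187]] [[269.04387316 156.90858561]]
caddy in dock [-0.28978666  0.00783719  0.        ] 0.09369989298029013
mug [ 0.576 -0.533  0.097]
vit [ 0.349 -0.264  0.095]
lime [ 0.299 -0.418  0.03 ]
pot [ 0.355 -0.602  0.1  ]
[ 1.01482341  0.17411296 -0.94321482]
```

```bash
cat > go.py <<'E'
# usage: go.py x y z heading pitch  -> shift+turn in tool axes from the measured pose (tool y along heading, nose-up pitch)
import sys; from h import *
def target(head,pitch):
    # tool y = forward, z = down (pitched nose-up)
    Rz=R.from_euler('z',head); b=Rz*R.from_euler('y',-pitch)   # body: x fwd, z up
    M=b.as_matrix(); f,l,u=M.T
    return R.from_matrix(np.c_[l,f,-u])
if __name__=="__main__":
    x,y,z,h,p=map(float,sys.argv[1:6]); s=get_obs()
    q=R.from_quat(s["tcp_rot"]); T=target(h,p)
    print((q.inv().apply(np.array([x,y,z])-s["tool_pos"])*1000).round(1),(q.inv()*T).as_rotvec().round(4))
E
python3 go.py 0.539 -0.067 0.20 -1.326 0
```

```text
[ 493.6 -397.9   57.6] [-0.0011  0.0001  0.0621]
```

```bash
python3 -m inch '[[[30,-24,0,0,0,0],[75,-60,0,0,0,0],[120,-97,0,0,0,0.02],[165,-133,0,0,0,0.03],[210,-169,0,0,0,0.04],[255,-206,0,0,0,0.05],[300,-242,0,0,0,0.06],[330,-266,0,0,0,0.062]]]' 0.4 && python3 go.py 0.539 -0.067 0.20 -1.326 0
```

```text
time_s: 1.2
tool_pos: [0.4246, -0.2398, 0.2578]
tcp_rot: [0.992, 0.124, 0.0, -0.0]
contact_force: [0.2, -1.0, 0.8]
grip_width: 0.599
grasp_force: 0.0
[ 153.3 -139.4   58. ] [-0.0004 -0.0009  0.0031]
```

```bash
python3 -m inch '[[[40,-36,10,0,0,0],[80,-73,20,0,0,0],[115,-105,30,0,0,0],[140,-127,45,0,0,0],[153,-139,58,0,0,0.003],[153,-139,58,0,0,0.003],[153,-139,58,0,0,0.003]]]' && python3 - <<'E'
from h import *
c=snap('top','t2',(165,130,345,265),4)
s=snap('side','s2',(240,140,420,275),4)
print(get_obs()['tool_pos'])
E
```

```text
time_s: 2.08
tool_pos: [0.537, -0.0726, 0.1999]
tcp_rot: [0.993, 0.119, -0.0, 0.001]
contact_force: [-0.1, -0.3, -0.3]
grip_width: 0.603
grasp_force: 0.0
[ 0.53727216 -0.07257895  0.20024966]
```

View pics/s2.png

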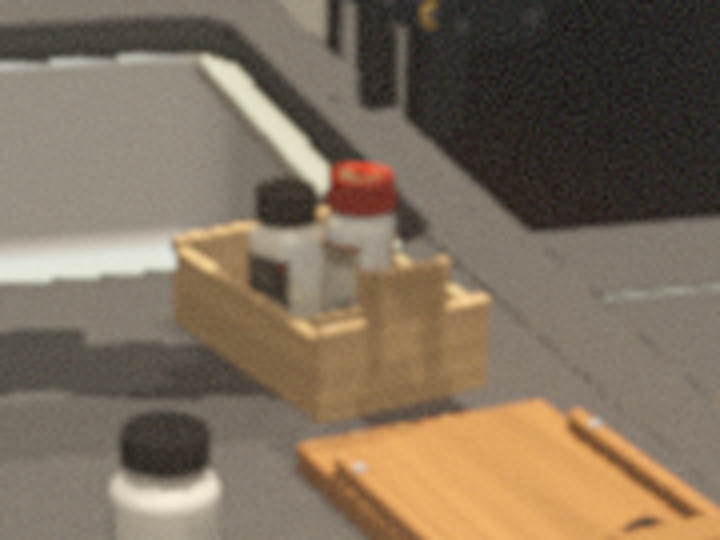

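The side crop shows the tab's top edge running from (362,272) to (450,260), with its middle at about (406,266). The lower leading corners are near (318,422) and (487,385).

```bash
python3 - <<'E'
from h import *
c=viewer.read_camera('side')
P=lambda u,v:(u/4+240,v/4+140)
print('tab',at_z(c,*P(406,264),.09),at_z(c,*P(362,271),.09),at_z(c,*P(450,259),.09)); print('corner',at_z(c,*P(318,422),0),at_z(c,*P(487,386),0))
print('tabpred',(project(c,[.5387,-.0678,.09])-[240,140])*4)
print('corner pred from fit', R.from_euler('z',-1.3264).apply([[.095,-.06,0],[.095,.06,0]])+[.5167,.0205,0])
E
python3 go.py 0.539 -0.067 0.08 -1.326 0
```

```text
tab [ 0.54055095 -0.06906882  0.09      ] [ 0.51181441 -0.07407762  0.09      ] [ 0.56866261 -0.06721535  0.09      ]
corner [ 0.48400639 -0.0827061   0.        ] [ 0.6002335  -0.05645349  0.        ]
tabpred [[402.34802302 263.52984266]]
corner pred from fit [[ 0.4814702  -0.08619518  0.        ]
 [ 0.59790422 -0.0571587   0.        ]]
[  2.8  -4.9 120.3] [ 0.001  -0.0002 -0.0055]
```

```bash
python3 -m inch '[[[3,-4,30,0,0,-0.005],[3,-4,60,0,0,-0.005],[3,-4,85,0,0,-0.005],[3,-4,105,0,0,-0.005],[3,-4,118,0,0,-0.005],[3,-4,120,0,0,-0.005],[3,-4,120,0,0,-0.005]]]' && python3 go.py 0.540 -0.068 0.08 -1.326 0
```

```text
time_s: 3.1
tool_pos: [0.5401, -0.0663, 0.0802]
tcp_rot: [0.992, 0.123, 0.0, 0.0]
contact_force: [0.3, -0.1, 0.0]
grip_width: 0.601
grasp_force: 0.0
[-0.5  1.6  0.2] [ 0.0004 -0.0009  0.0017]
```

Now I'll close on the tab.

```bash
python3 -m inch '[[[0,1,0,0,0,0],[0,1,0,0,0,0],[0,1,0,0,0,0],[0,1,0,0,0,0],[0,1,0,0,0,0],[0,1,0,0,0,0],[0,1,0,0,0,0]]]' 1 50 && python3 - <<'E'
from h import *
o=get_obs();print(o['contact_force'],o['moment'])
E
```

```text
time_s: 3.98
tool_pos: [0.5398, -0.0662, 0.0798]
tcp_rot: [0.992, 0.124, -0.0, -0.0]
contact_force: [-2.0, 2.9, 2.9]
grip_width: 0.088
grasp_force: 50.0
[-1.96851826  2.87920611  2.93440981] [0.61928471 0.26121986 0.08291835]
```

```bash
cat > god.py <<'E'
# god.py: report TCP in dock frame, wrist force in dock frame; with args xd yd z yaw pitch (dock frame) the shift+turn
import sys; from go import *
D=np.array([.5524,-.2671,0]); H=-1.420; Q=R.from_euler('z',H)
s=get_obs(); q=R.from_quat(s["tcp_rot"]); M=q.as_matrix(); f=M[:,1]
print('t',round(s["time_s"],2),'dock xyz mm',((Q.inv().apply(s["tool_pos"]-D))*1000).round(1),'yaw',round(np.arctan2(f[1],f[0])-H,4),'pitch',round(np.arcsin(f[2]),4),'F',Q.inv().apply(s["contact_force"]).round(1),'M',Q.inv().apply(s["moment"]).round(2))
if len(sys.argv)>5:
    x,y,z,h,p=map(float,sys.argv[1:6]); T=target(H+h,p)
    print((q.inv().apply(Q.apply([x,y,z])+D-s["tool_pos"])*1000).round(1),(q.inv()*T).as_rotvec().round(4))
E
python3 god.py -0.155 0 0.08 0 0
```

```text
t 3.98 dock xyz mm [-200.5   17.7   79.8] yaw 0.0969 pitch -0.0009 F [-3.1 -1.5  2.9] M [-0.17  0.65  0.08]
[-22.   43.6  -0.3] [-0.0009  0.0002  0.0969]
```

```bash
python3 -m inch '[[[-2,6,0,0,0,0.01],[-5,12,0,0,0,0.025],[-9,19,0,0,0,0.04],[-13,26,0,0,0,0.055],[-17,33,0,0,0,0.075],[-20,39,0,0,0,0.09],[-22,43,0,0,0,0.097],[-22,43,0,0,0,0.097]]]' && python3 god.py -0.146 0 0.08 0 0; python3 -c "
from h import *
snap('top','t3',(165,130,345,265),4)"
```

```text
time_s: 4.97
tool_pos: [0.5297, -0.1137, 0.0798]
tcp_rot: [0.997, 0.075, 0.001, -0.0]
contact_force: [0.6, 3.5, 1.1]
grip_width: 0.089
grasp_force: 50.0
t 4.97 dock xyz mm [-155.1    0.6   79.8] yaw -0.0012 pitch -0.0005 F [-3.4  1.1  1.1] M [ 0.2   0.73 -0.11]
[-0.6  9.1 -0.2] [-0.0005 -0.0012 -0.0012]
```

View pics/t3.png

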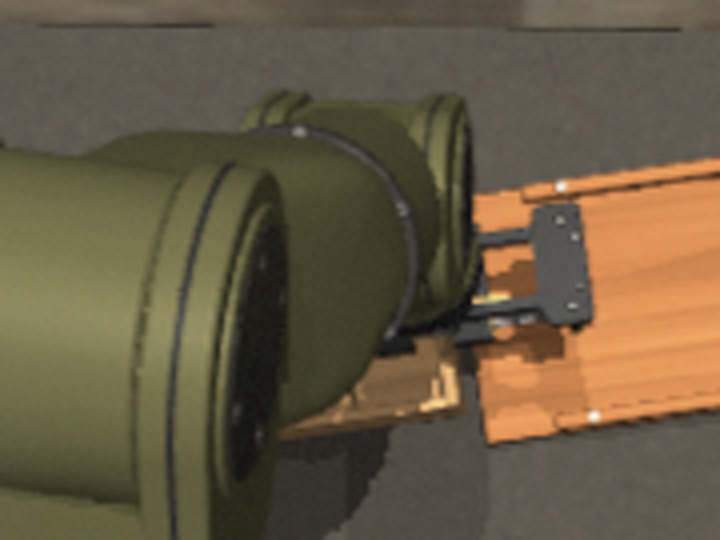

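The arm hides most of the caddy. The visible front corner at (465,408) is about 10 mm short of the step edge at (480,405) and looks parallel to it. I'll creep up to contact.

```bash
python3 -m inch '[[[0,1.5,0,0,0,0],[0,3,0,0,0,0],[0,4.5,0,0,0,0],[0,6,0,0,0,0],[0,7,0,0,0,0],[0,8,0,0,0,0],[0,8,0,0,0,0]]]' && python3 god.py; python3 -m inch '[[[0,1,0,0,0,0],[0,1,0,0,0,0],[0,2,0,0,0,0],[0,2,0,0,0,0]]]' && python3 god.py
```

```text
time_s: 5.9
tool_pos: [0.5302, -0.1203, 0.0798]
tcp_rot: [0.997, 0.076, -0.0, -0.001]
contact_force: [0.0, 6.5, 2.9]
grip_width: 0.083
grasp_force: 50.0
t 5.9 dock xyz mm [-1.484e+02  1.000e-01  7.980e+01] yaw 0.0008 pitch -0.0018 F [-6.5  1.   2.9] M [ 0.08  1.27 -0.06]
time_s: 6.4
tool_pos: [0.5304, -0.1222, 0.0798]
tcp_rot: [0.997, 0.076, -0.0, -0.001]
contact_force: [-0.7, 6.5, 3.6]
grip_width: 0.084
grasp_force: 50.0
t 6.4 dock xyz mm [-146.6    0.    79.8] yaw 0.001 pitch -0.0019 F [-6.5  0.3  3.6] M [ 0.07  1.29 -0.  ]
```

```bash
python3 -m inch '[[[0,1,0,0,0,0],[0,1,0,0,0,0],[0,2,0,0,0,0],[0,2,0,0,0,0]]]' >/dev/null && python3 god.py;  python3 -m inch '[[[0,1,0,0,0,0],[0,1,0,0,0,0],[0,2,0,0,0,0],[0,2,0,0,0,0]]]' >/dev/null&& python3 god.py
```

```text
t 6.9 dock xyz mm [-1.446e+02 -1.000e-01  7.970e+01] yaw 0.001 pitch -0.002 F [-6.7 -0.1  3.3] M [ 0.06  1.31 -0.05]
t 7.4 dock xyz mm [-1.443e+02 -1.000e-01  7.970e+01] yaw 0.0024 pitch -0.004 F [-9.4 -0.7  4.2] M [0.07 1.95 0.05]
```

The TCP has stalled at x = -144.3 and the force has stepped up by about 3 N, so the caddy is touching the step. I'll hold briefly, then back off slightly and lift.

```bash
python3 -m inch '[[[0,0.5,0,0,0,0],[0,0.5,0,0,0,0],[0,0.5,0,0,0,0]]]' >/dev/null && python3 god.py;  python3 -m inch '[[[0,-2,0,0,0,0],[0,-4,0,0,0,0],[0,-4,0,0,0,0]]]' >/dev/null&& python3 god.py
```

```text
t 7.78 dock xyz mm [-144.3   -0.    79.7] yaw 0.0028 pitch -0.0046 F [-10.8  -0.7   5.2] M [ 0.02  2.1  -0.  ]
t 8.15 dock xyz mm [-144.4   -0.    79.8] yaw -0.0006 pitch 0.0001 F [-4.4  0.9  2.3] M [0.07 0.84 0.03]
```

```bash
cat > arc.py <<'E'
# arc.py rear_x rear_z pitch : TCP dock x,z for that caddy pose
import sys,math
x,z,p=map(float,sys.argv[1:4]); print(round(x+.186*math.cos(p)-.08*math.sin(p),4),0,round(z+.08*math.cos(p)+.186*math.sin(p),4),0,p)
E
for p in 0.04 0.08 0.12; do python3 god.py $(python3 arc.py -0.332 0 $p)|tail -1; done
```

```text
[ 0.  -4.9 -7.6] [-0.0399  0.0001 -0.0006]
[  0.   -8.6 -14.8] [-0.0799  0.0001 -0.0006]
[  0.  -12.5 -21.9] [-0.1199  0.0002 -0.0006]
```

```bash
python3 -m inch '[[[0,-2.5,-3.8,-0.02,0,0],[0,-5,-7.6,-0.04,0,0],[0,-6.8,-11.2,-0.06,0,0],[0,-8.6,-14.8,-0.08,0,0],[0,-10.5,-18.4,-0.1,0,0],[0,-12.5,-22,-0.12,0,0],[0,-12.5,-22,-0.12,0,0],[0,-12.5,-22,-0.12,0,0]]]' >/dev/null; python3 god.py $(python3 arc.py -0.300 0 0.12); python3 -c "
from h import *
snap('side','s4',(240,140,420,275),4)"
```

```text
t 9.15 dock xyz mm [-157.5    0.2  101.5] yaw -0.0002 pitch 0.1192 F [-0.4 -0.1 -3.7] M [0.04 0.1  0.05]
[-0.2 32.4  3.7] [-0.0008 -0.0001 -0.0001]
```

View pics/s4.png

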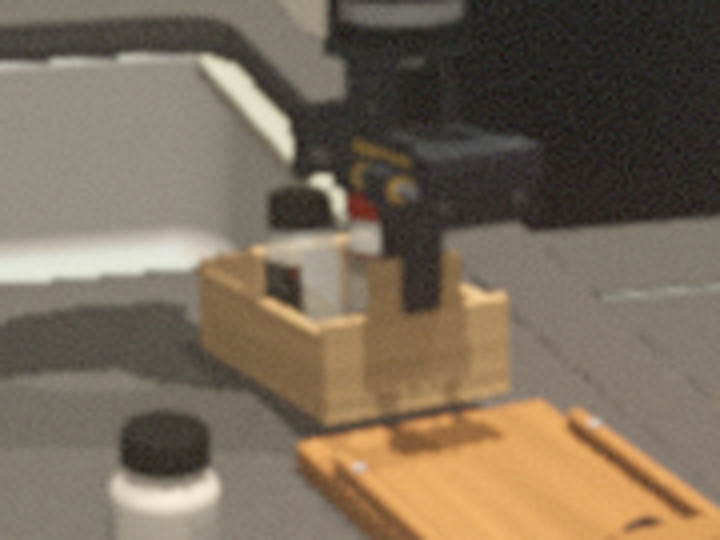

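The leading edge is lifted clear, with its shadow visible above the step at (430,425), and the rear is still down. I'll slide forward about 30 mm.

```bash
python3 -m inch '[[[0,4,0.5,0,0,0],[0,9,1,0,0,0],[0,14,1.7,0,0,0],[0,19,2.3,0,0,0],[0,24,2.9,0,0,0],[0,30,3.6,0,0,0],[0,30,3.6,0,0,0],[0,30,3.6,0,0,0]]]' >/dev/null; python3 god.py; for a in "-0.280 0.001 0.14" "-0.26 0.001 0.165" "-0.24 0.001 0.2" "-0.22 0.002 0.24"; do python3 god.py $(python3 arc.py $a)|tail -1; done
```

```text
t 10.2 dock xyz mm [-1.251e+02 -1.000e-01  1.021e+02] yaw -0.0022 pitch 0.1219 F [ 2.5 -0.7 -3.2] M [-0.12 -0.4   0.01]
[ 0.1 18.5 -1.8] [-0.0181 -0.0002 -0.0022]
[ 0.2 36.2 -4. ] [-0.0431 -0.0002 -0.0022]
[ 0.2 52.9 -7.9] [-0.0781 -0.0001 -0.0022]
[  0.2  69.  -13.5] [-1.181e-01 -1.000e-04 -2.200e-03]
```

```bash
python3 -m inch '[[[0,5,-0.4,-0.005,0,0],[0,11,-1,-0.01,0,0],[0,18.5,-1.8,-0.018,0,0],[0,27,-2.8,-0.03,0,0],[0,36,-4,-0.043,0,0],[0,45,-6,-0.06,0,0],[0,53,-8,-0.078,0,0],[0,53,-8,-0.078,0,0]]]' >/dev/null; python3 god.py;  for a in "-0.23 0.001 0.22" "-0.22 0.002 0.24" "-0.215 0.003 0.24" ; do python3 god.py $(python3 arc.py $a)|tail -1; done
```

```text
t 11.2 dock xyz mm [-73.4  -0.  116.6] yaw -0.0019 pitch 0.2004 F [ 2.5 -0.5 -4.1] M [-0.06 -0.32  0.03]
[ 0.   8.  -1.5] [-0.0196 -0.0002 -0.0019]
[ 0.  16.3 -4.1] [-0.0396 -0.0002 -0.0019]
[ 0.1 21.4 -4.1] [-0.0396 -0.0002 -0.0019]
```

```bash
python3 -m inch '[[[0,4,-0.8,-0.01,0,0],[0,8,-1.5,-0.02,0,0],[0,12,-3,-0.03,0,0],[0,16,-4.1,-0.04,0,0],[0,21,-4.1,-0.04,0,0],[0,26,-3.5,-0.04,0,0],[0,26,-3.5,-0.04,0,0]]]' >/dev/null; python3 god.py;  for a in "-0.21 0.005 0.2" "-0.208 0.008 0.15" "-0.206 0.0115 0.1" "-0.205 0.0155 0.05" "-.205 0.0185 0"; do python3 god.py $(python3 arc.py $a)|tail -1; done
```

```text
t 12.07 dock xyz mm [-48.7  -0.4 124.8] yaw -0.0026 pitch 0.2391 F [ 0.1  0.3 -7.1] M [ 0.04 -0.03  0.01]
[0.4 3.9 5.5] [ 0.0391  0.0003 -0.0026]
[ 0.4 10.  12.6] [ 0.0891  0.0002 -0.0026]
[ 0.4 15.7 19.4] [ 0.1391  0.0002 -0.0026]
[ 0.4 20.  25.6] [ 1.891e-01  1.000e-04 -2.600e-03]
[ 0.5 22.6 32.6] [ 0.2391  0.     -0.0026]
```

```bash
python3 -c "
from h import *
snap('side','s5',(240,140,440,290),4)"
```

```text
(no output)
```

View pics/s5.png

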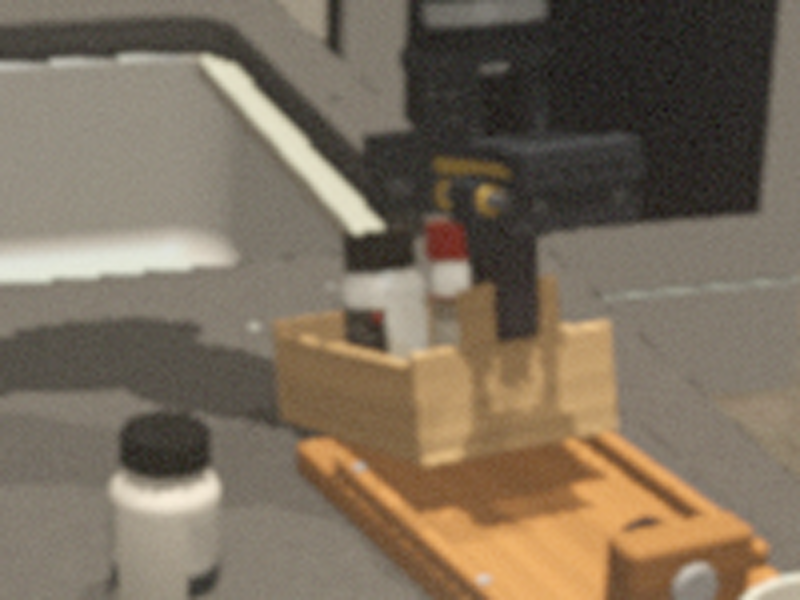

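The caddy is pitched up on the step edge, its front bottom edge running from (425,465) to (615,425), between the rails. Next I'll level it about the step edge.

```bash
python3 -m inch '[[[0,2,2.8,0.02,0,-0.002],[0,4,5.5,0.039,0,-0.002],[0,7,9,0.064,0,-0.002],[0,10,12.6,0.089,0,-0.002],[0,13,16,0.114,0,-0.002],[0,15.7,19.4,0.139,0,-0.002],[0,15.7,19.4,0.139,0,-0.002]]]' >/dev/null; python3 god.py;  for a in "-0.206 0.0135 0.075" "-0.205 0.0155 0.05" "-.205 0.017 0.025" "-.205 0.0188 0"; do python3 god.py $(python3 arc.py $a)|tail -1; done
```

```text
t 13.0 dock xyz mm [-28.8  -0.6 109.5] yaw -0.0012 pitch 0.0993 F [-0.4 -0.9 -1.4] M [-0.17  0.11  0.03]
[0.6 2.  2.5] [ 0.0243  0.0002 -0.0012]
[0.6 5.1 5.3] [ 0.0493  0.0001 -0.0012]
[0.6 6.8 8.6] [ 0.0743  0.0001 -0.0012]
[ 0.6  8.7 11.6] [ 0.0993  0.0001 -0.0012]
```

```bash
python3 -m inch '[[[0.5,1,1.2,0.012,0,-0.001],[0.5,2,2.5,0.024,0,-0.001],[0.5,3.5,4,0.037,0,-0.001],[0.5,5,5.4,0.05,0,-0.001],[0.5,6.8,8.6,0.074,0,-0.001],[0.5,8.7,11.4,0.099,0,-0.001],[0.5,8.7,11.4,0.099,0,-0.001]]]' >/dev/null; python3 god.py -0.0 0 0.098 0 0
```

```text
t 13.88 dock xyz mm [-19.8   0.1  98.5] yaw 0.0005 pitch -0.0008 F [-0.3 -1.5 -3.8] M [-0.15 -0.16 -0.01]
[-0.1 19.8  0.5] [-0.0008  0.0004  0.0005]
```

```bash
python3 -m inch '[[[0,4,0.7,0,0,0],[0,10,0.7,0,0,0],[0,18,0.7,0,0,0],[0,26,0.7,0,0,0],[0,34,0.7,0,0,0],[0,40,0.7,0,0,0],[0,44,0.7,0,0,0],[0,44,0.7,0,0,0]]]' >/dev/null; python3 god.py 0.055 0 0.098 0 0
```

```text
t 14.88 dock xyz mm [24.6  0.3 98.4] yaw 0.0013 pitch 0.0013 F [ 0.2 -1.4 -3.5] M [-0.09 -0.12  0.05]
[-0.3 30.4  0.4] [0.0013 0.0002 0.0013]
```

```bash
python3 -m inch '[[[0,3,0.5,0,0,0],[0,8,1,0,0,0],[0,14,1.5,0,0,0],[0,20,1.5,0,0,0],[0,26,1.5,0,0,0],[0,29,1.5,0,0,0],[0,29,1.5,0,0,0]]]' >/dev/null; python3 god.py 0.07 0 0.098 0 0;  python3 -c "
from h import *
snap('side','s6',(300,180,500,330),4)"
```

```text
t 15.75 dock xyz mm [50.6  2.  97.8] yaw 0.0035 pitch -0.0022 F [-5.4  0.   2.2] M [-0.03  1.1   0.01]
[-2.1 19.4 -0.3] [-0.0022 -0.0016  0.0035]
```

View pics/s6.png

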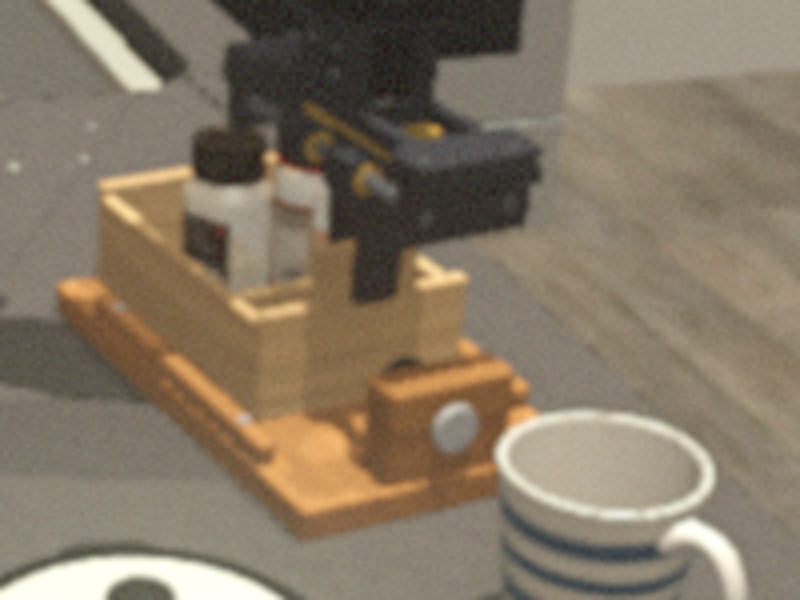

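The caddy is flat on the dock between the rails, with the pad visible just ahead of its front wall at (405,365). I'll approach and then feel for the pad.

```bash
python3 -m inch '[[[-0.5,2,-0.3,0,0,0],[-1,5,-0.3,0,0,0],[-1,8,-0.3,0,0,0],[-1,11,-0.3,0,0,0],[-1,13,-0.3,0,0,0],[-1,14,-0.3,0,0,0],[-1,14,-0.3,0,0,0]]]' >/dev/null; python3 god.py; python3 -m inch '[[[0,1,0,0,0,0],[0,2,0,0,0,0],[0,3,0,0,0,0],[0,3,0,0,0,0]]]' >/dev/null; python3 god.py
```

```text
t 16.68 dock xyz mm [64.5  0.8 97.8] yaw 0.0035 pitch -0.0024 F [-5.5  0.8  2.3] M [-0.07  1.17 -0.02]
t 17.18 dock xyz mm [67.4  0.8 97.8] yaw 0.0036 pitch -0.0025 F [-5.6  0.7  2.1] M [ 0.02  1.13 -0.01]
```

```bash
python3 -m inch '[[[0,1,0,0,0,0],[0,1,0,0,0,0],[0,2,0,0,0,0],[0,2,0,0,0,0]]]' >/dev/null; python3 god.py; python3 -m inch '[[[0,1,0,0,0,0],[0,1,0,0,0,0],[0,2,0,0,0,0],[0,2,0,0,0,0]]]' >/dev/null; python3 god.py
```

```text
t 17.68 dock xyz mm [69.3  0.8 97.8] yaw 0.0036 pitch -0.0026 F [-5.7  0.1  1.3] M [0.06 1.22 0.02]
t 18.18 dock xyz mm [71.3  0.8 97.8] yaw 0.0036 pitch -0.0026 F [-6.  -1.5  2.4] M [0.03 1.21 0.01]
```

```bash
python3 -m inch '[[[0,1,0,0,0,0],[0,1,0,0,0,0],[0,2,0,0,0,0],[0,2,0,0,0,0]]]' >/dev/null; python3 god.py; python3 -m inch '[[[0,1,0,0,0,0],[0,1,0,0,0,0],[0,2,0,0,0,0],[0,2,0,0,0,0]]]' >/dev/null; python3 god.py
```

```text
t 18.68 dock xyz mm [73.3  0.9 97.8] yaw 0.0036 pitch -0.0026 F [-6.   0.3  2.4] M [0.07 1.15 0.01]
t 19.18 dock xyz mm [75.3  0.9 97.8] yaw 0.0037 pitch -0.0027 F [-5.5 -0.   2. ] M [-0.01  1.16 -0.  ]
```

```bash
python3 -m inch '[[[0,1,0,0,0,0],[0,1,0,0,0,0],[0,2,0,0,0,0],[0,2,0,0,0,0]]]' >/dev/null; python3 god.py
```

```text
t 19.68 dock xyz mm [77.3  0.8 97.8] yaw 0.0036 pitch -0.0027 F [-6.4  0.2  3.4] M [-0.    1.2   0.01]
```

```bash
python3 -m inch '[[[0,1,0,0,0,0],[0,1,0,0,0,0],[0,2,0,0,0,0],[0,2,0,0,0,0]]]' >/dev/null; python3 god.py; python3 -m inch '[[[0,1,0,0,0,0],[0,1,0,0,0,0],[0,1.5,0,0,0,0],[0,1.5,0,0,0,0]]]' >/dev/null; python3 god.py
```

```text
t 20.18 dock xyz mm [79.3  0.9 97.8] yaw 0.0036 pitch -0.0027 F [-5.5 -0.1  2.4] M [-0.02  1.18  0.02]
t 20.68 dock xyz mm [80.5  0.9 97.8] yaw 0.0038 pitch -0.0031 F [-7.  -0.4  2.5] M [-0.05  1.28 -0.02]
```

```bash
python3 -m inch '[[[0,1,0,0,0,0],[0,1,0,0,0,0],[0,1.5,0,0,0,0],[0,1.5,0,0,0,0]]]' >/dev/null; python3 god.py
```

```text
t 21.18 dock xyz mm [81.8  0.9 97.8] yaw 0.0038 pitch -0.0034 F [-5.8  0.3  2.4] M [-0.06  1.34  0.02]
```

```bash
python3 -m inch '[[[0,0.5,0,0,0,0],[0,1,0,0,0,0],[0,1,0,0,0,0]]]' >/dev/null; python3 god.py; python3 -m inch '[[[0,0.5,0,0,0,0],[0,1,0,0,0,0],[0,1,0,0,0,0]]]' >/dev/null; python3 god.py
```

```text
t 21.55 dock xyz mm [83.2  0.9 97.8] yaw 0.0037 pitch -0.0028 F [-5.3  0.1  2.3] M [-0.05  1.2  -0.03]
t 21.93 dock xyz mm [84.2  0.9 97.8] yaw 0.0037 pitch -0.0028 F [-5.9 -0.9  2. ] M [ 0.01  1.24 -0.  ]
```

```bash
python3 -m inch '[[[0,0.5,0,0,0,0],[0,1,0,0,0,0],[0,1.5,0,0,0,0],[0,1.5,0,0,0,0]]]' >/dev/null; python3 god.py; python3 -m inch '[[[0,0.5,0,0,0,0],[0,1,0,0,0,0],[0,1,0,0,0,0]]]' >/dev/null; python3 god.py
```

```text
t 22.43 dock xyz mm [85.7  0.9 97.8] yaw 0.0037 pitch -0.0029 F [-6.  -0.8  1.7] M [-0.02  1.19 -0.03]
t 22.8 dock xyz mm [86.7  0.9 97.8] yaw 0.0037 pitch -0.0029 F [-6.7  0.2  3.3] M [-0.02  1.2   0.02]
```

```bash
python3 -m inch '[[[0,0.5,0,0,0,0],[0,1,0,0,0,0],[0,1,0,0,0,0]]]' >/dev/null; python3 god.py;python3 -c "
from h import *
snap('top','t7',(310,130,460,240),5)"
```

```text
t 23.18 dock xyz mm [87.7  0.9 97.8] yaw 0.0037 pitch -0.0029 F [-6.   0.1  2.2] M [ 0.03  1.19 -0.07]
```

View pics/t7.png

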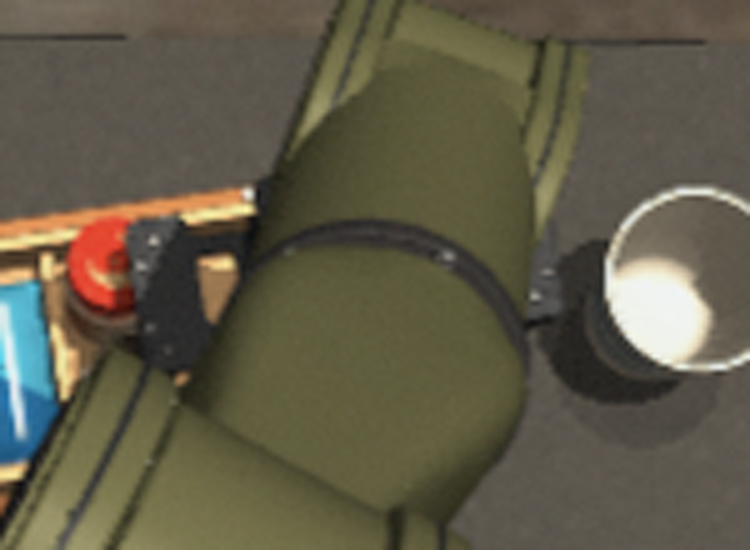

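The arm hides the pad from above. The mug at (680,280) is clear and undisturbed. I'll keep creeping.

```bash
python3 -m inch '[[[0,0.5,0,0,0,0],[0,1,0,0,0,0],[0,1,0,0,0,0]]]' >/dev/null; python3 god.py; python3 -m inch '[[[0,0.5,0,0,0,0],[0,1,0,0,0,0],[0,1,0,0,0,0]]]' >/dev/null; python3 god.py
```

```text
t 23.6 dock xyz mm [88.3  0.9 97.8] yaw 0.0039 pitch -0.0034 F [-6.5 -0.3  2.2] M [-0.03  1.37 -0.03]
t 23.98 dock xyz mm [88.7  0.9 97.8] yaw 0.0042 pitch -0.0044 F [-8.7 -0.1  2.9] M [-0.12  1.54 -0.01]
```

```bash
python3 -m inch '[[[0,0.5,0,0,0,0],[0,1,0,0,0,0],[0,1,0,0,0,0]]]' >/dev/null; python3 god.py; python3 -m inch '[[[0,0.5,0,0,0,0],[0,1,0,0,0,0],[0,1,0,0,0,0]]]' >/dev/null; python3 god.py
```

```text
t 24.35 dock xyz mm [89.5  0.9 97.8] yaw 0.0042 pitch -0.0047 F [-7.4 -0.6  4.1] M [-0.07  1.63 -0.04]
t 24.73 dock xyz mm [90.   1.  97.8] yaw 0.0044 pitch -0.0054 F [-8.8 -1.   4.9] M [-0.16  1.75 -0.01]
```

The pad is touching, starting at about x = 88 with roughly 2 mm of give so far. I'll go slightly further and hold.

```bash
python3 -m inch '[[[0,0.5,0,0,0,0],[0,1,0,0,0,0],[0,1,0,0,0,0]]]' >/dev/null; python3 god.py; python3 -m inch '[[[0,0.5,0,0,0,0],[0,1,0,0,0,0],[0,1,0,0,0,0]]]' >/dev/null; python3 god.py
```

```text
t 25.1 dock xyz mm [90.8  1.  97.8] yaw 0.0045 pitch -0.0058 F [-9.8 -1.3  4.7] M [-0.15  1.85  0.  ]
t 25.48 dock xyz mm [91.5  1.  97.8] yaw 0.0046 pitch -0.0063 F [-9.8 -0.5  5. ] M [-0.18  2.02 -0.03]
```

```bash
python3 -m inch '[[[0,0.5,0,0,0,0],[0,1,0,0,0,0],[0,1,0,0,0,0],[0,1,0,0,0,0]]]' >/dev/null; python3 god.py
```

```text
t 25.98 dock xyz mm [92.1  1.  97.8] yaw 0.0048 pitch -0.0068 F [-10.8  -1.4   6.7] M [-0.2   2.14  0.02]
```

```bash
python3 -m inch '[[[0,0.4,0,0,0,0],[0,0.8,0,0,0,0],[0,0.8,0,0,0,0],[0,0.8,0,0,0,0]]]' >/dev/null; python3 god.py; python3 -m inch '[[[0,-0.7,-0.2,0,0,0],[0,-1.2,-0.3,0,0,0],[0,-1.2,-0.3,0,0,0]]]' - 15 >/dev/null; python3 god.py
```

```text
t 26.48 dock xyz mm [92.8  1.  97.8] yaw 0.0049 pitch -0.0071 F [-10.9  -1.1   5.1] M [-0.19  2.15 -0.01]
t 26.85 dock xyz mm [92.6  1.  97.8] yaw 0.0044 pitch -0.0054 F [-9.2 -0.1  2.6] M [-0.    1.65 -0.01]
```

```bash
python3 -m inch '[[[0,0,0,0,0,0],[0,0,0,0,0,0],[0,0,0,0,0,0],[0,0,0,0,0,0],[0,0,0,0,0,0]]]' 0.6; python3 god.py
```

```text
time_s: 27.48
tool_pos: [0.5665, -0.3629, 0.0974]
tcp_rot: [0.997, 0.076, -0.0, 0.0]
contact_force: [-0.0, -0.5, -0.9]
grip_width: 0.401
grasp_force: 0.0
t 27.48 dock xyz mm [96.9 -0.4 97.4] yaw 0.0018 pitch 0.0004 F [ 0.4 -0.1 -0.9] M [-0.04  0.03  0.06]
```

```bash
python3 -m inch '[[[0,-4,0,0,0,0],[0,-4,-5,0,0,0],[0,-4,-20,0,0,0],[0,-4,-50,0,0,0],[0,-4,-90,0,0,0],[0,-4,-130,0,0,0],[0,-4,-160,0,0,0],[0,-4,-160,0,0,0]]]'; python3 -m inch '[[[-20,0,0,0,0,0],[-60,0,0,0,0,0],[-110,0,0,0,0,0],[-160,0,0,0,0,0],[-200,0,0,0,0,0],[-200,0,0,0,0,0]]]' >/dev/null; python3 -c "
from h import *
snap('top','t8',(270,140,430,260),5)
snap('side','s8')"
```

```text
time_s: 28.48
tool_pos: [0.5676, -0.3597, 0.2614]
tcp_rot: [0.997, 0.076, 0.003, 0.002]
contact_force: [0.6, -0.6, -0.3]
grip_width: 0.399
grasp_force: 0.0
```

View pics/t8.png

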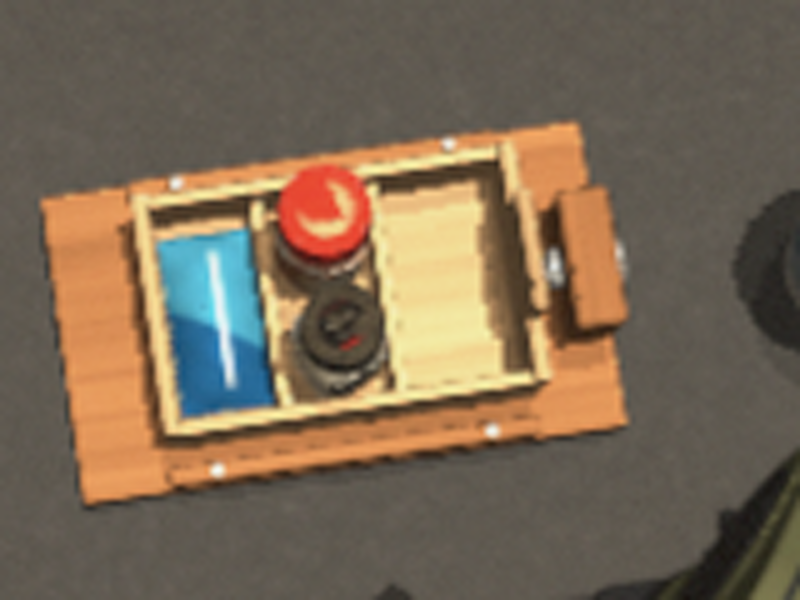

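View pics/s8.png

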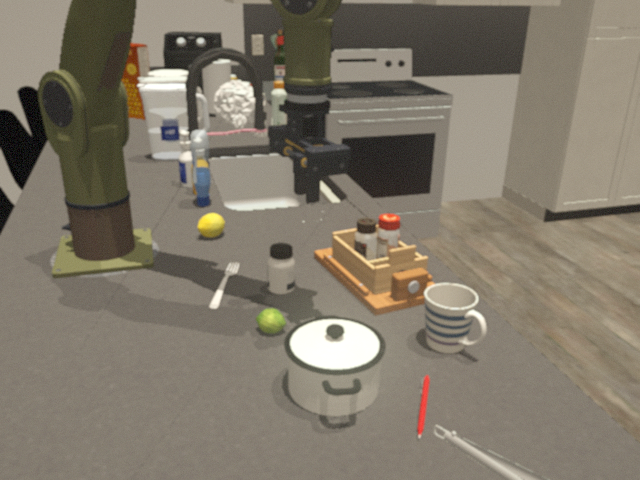

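The caddy is flat, straight and between the rails, with its front wall edge at about (530,270) against the pad beside the stop block at (590,258). The bystanders haven't moved. I'll run one quick numeric check before handing in.

```bash
python3 - <<'E'
from m import *
c=viewer.read_camera('top'); k=np.array([(133,196),(170,438),(550,382),(510,143)])/5+[270,140]
C,e=fit(c,k,[(-.095,.06,.078),(-.095,-.06,.078),(.095,-.06,.078),(.095,.06,.078)],[.55,-.27,-1.42])
print(R.from_euler('z',1.42).apply([C[0]-.5524,C[1]+.2671,0]),C[2]+1.42,e,get_obs()['contact_force'],get_obs()['time_s'])
E
```

```text
[0.00187676 0.00072821 0.        ] 0.0048663956227497085 0.9632772288099432 [ 0.27169483 -0.54471466  0.1147899 ] 29.375
```

```bash
python3 -c "
from h import *
print(workorder.job_done())"
```

```text
the job is handed in; nothing more can be done
None
```

The job is handed in at about 29 s (no verdict was returned): the caddy stands flat and straight on the dock, centred within about 1 mm and resting against the pressed-in pad, with the gripper clear and the mug, bottle and lime not visibly moved.

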